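Take the carved gourd out of the glass-lidded showcase

TASK

A customer wants to see the little peachwood gourd. Raise the showcase's glass lid nearly as far as it goes, swing the brass prop stay up from its rest by its black knob and over past upright so that it stands under the raised lid, and leave both so. Then take the gourd out from beneath and stand it upright on the red felt of the presentation tray without dropping it; do not knock over or push about the seal, the medallion, the gouge, the beads or the tray.

Things in the scene. Friction and masses are not known exactly. Their poses are not given: they have to be found in the camera images.
- case: Fixed rosewood showcase, 210 deep, 90 high. Origin: on the table under the middle of its well; x to its back (within 0.15 rad of world x), y left, z up. Open well y -140..140, walls 12, flat red felt floor 38 above the table. To its right (y -335..-140) a solid drawer box, flat top 90 above the table; the stay lies on it.
- lid (a joint): Glazed lid: 0 shut, grows as raised, stop 1.396 rad. Frame 16 thick, clear pane, case y -145..145, reaching 213 forward of the hinge; 0.5 kg. The stiff hinge holds it where left above about 1.05 rad; below about 1.0 it falls shut. The stay, set under it, stops it at about 1.21; below about 1.23 the lid is in the stay's way.
- lid_pull (a point): Middle of the lid's brass pull: round bar 10 thick, 90 long, parallel to the hinge (case y), on the lid's front edge. With the lid shut it lies 30 in front of that edge and 34 above the case's top (case x -138, y 0, z 124); it turns with the lid.
- lid_hinge (a point): Middle of the lid's hinge axis, which runs along the case's y on its far top edge (case x 105, y 0, z 90). Fixed.
- stay (a joint): Brass prop stay, turning about an axis along case x: 0 lying on its rest, pointing to case -y; 1.571 upright; stop 1.885, leaning past upright to case +y with its tip under the lid's right rail. Moves freely: more than 0.09 rad past upright it falls to its stop by itself, short of upright back to its rest. 0.08 kg.
- stay_pivot (a point): Pivot of the stay, on the drawer box 24 above its top, in a brass bracket (case x 45, y -165, z 114). Fixed.
- stay_grip (a point): Middle of the stay's black finger knob: a round peg 12 thick, 34 long, parallel to the pivot axis, standing out 8 to 42 towards the case's front (-x) from the rod, 105 from the pivot; it turns with the stay. The rod is 8 thick, 125 long to the centre of its 12 mm rubber tip. At rest rod and knob are level, 24 above the drawer box, with a rest block under the rod 55 from the pivot.
- gourd: The piece to take: carved light-brown peachwood gourd, upright, 50 high; lower bulb 42 in diameter (widest 15 above the foot), waist 23 at 31, upper bulb 27; flat foot 28 across. Origin at the middle of its foot, z up its axis. Starts on the well's felt, about 60 left or right of its middle. 0.05 kg.
- seal: Bystander in the well beside the gourd: pale boxwood seal, square block 28 by 28 by 26 with a round knob, 45 high in all. Origin at the middle of its foot.
- tray: Presentation tray, loose, 0.6 kg: rosewood, 130 (its x) by 160 (its y), walls 20 high and 6 thick, red felt floor 8 above the table. Origin on the table under its middle.
- medallion: Bystander: round carved wooden medallion lying flat, 130 in diameter, about 22 high. Origin at the middle of its underside.
- gouge: Bystander: carving gouge lying on the table, pale handle 110 long, steel blade, 210 in all, 18 thick. Origin on the table under the ferrule, between handle and blade.
- beads: Bystander: bracelet of dark wooden beads lying flat, 72 across, 12 high. Origin on the table at its middle.
Not all that is in view belongs to the job. There is more than one size of the tray; the job needs the largest.

How it is judged:
By the outcome, as a careful person would: the job done as asked, in the order asked, and still so for the second after the job is handed in, with the robot touching nothing.
It also fails if it takes over 72 s, if anything falls off the work surface, if the arm or the gripper's body presses on something with over 40 N, if the wrist force passes 120 N, or if a joint passes its speed limit or range.

ROBOT

A 6-joint arm with a two-finger parallel gripper is mounted at the origin on the work surface. World frame = base frame: x ahead of the robot, y to its left, z up, the work surface at z = 0. Lengths are in mm, angles in degrees, forces in N, time in s.
With the tool pointing down it reaches from about 300 to 850 mm from the base axis. Payload 4.2 kg.
Tool frame: the origin (TCP) lies between the finger pads; the fingertips stand ahead of it and the grasp point (between the pads) lies 3 mm ahead of it (nose_length is the z of the fingertips in the tool frame, in mm); z points along the fingers, y is the line along which they close (so a half turn about z gives the same grasp; the last joint's range is limited). The gripper opens to 91 mm and grips with 3 to 60 N. Pads are 32 mm wide; open, the fingers measure 118 mm over their backs; the gripper's body (76 mm by 178 mm) begins 60 mm behind the grasp point.
Start: joints at [75.688, 18.312, 89.639, -0, 72.044, -1.146], TCP at [130.976, 559.898, 235.976] pointing down, gripper open.
Joint ranges: [-177.97, 177.97], [-48.28, 115.42], [12.27, 149.76], [-77.06, 257.06], [2.81, 150.46], [-146.56, 146.56]. Speed limits (degrees/s): [147.25, 147.25, 180, 180, 180, 180].

INTERFACE

Orientations are given as [roll, pitch, yaw] about the fixed x, y, z axes, in that order (R = Rz(yaw) Ry(pitch) Rx(roll)).
In Python, from workcell import state, grab_frame, camera_params, job_done, nose_length gives the robot as it stands.
- The arm moves only by the tool step_arm, never from a script. Its argument "plan" is a list that holds one entry, the list of rows, each a list of 5 numbers: the shift along the tool's x, y, z in cm, then the turn about the tool's z in rad, then the opening, from 0 (shut) to 1 (fully open). In form: [[[x, y, z, turn, gripper], ...]]. A call has 1 to 20 rows; each row is the pose to reach, as a shift and turn from the pose commanded when the call began, along the tool's axes at that moment; what a row does not reach only later rows make up. A row lasts 1/8 s, in which the tool goes at most 62.5 mm and 10.7 degrees, less where a joint would pass 70% of its speed; a pose out of reach is approached as far as the arm can. A call with a gripper value outside its range is refused whole. The fingers move at their own pace and stop on an object; "newtons" is the grip in N (left out, the last holds). Time passes only in rows, so rows that repeat a pose let the fingers close. It gives the time, the measured TCP pose, the force, the opening and the grip force at its end, in the units of the state.
- state(): the state, without advancing time (a new reading comes with each control period).
- grab_frame(name): name is "scene" or "top" or "wrist"; returns the picture (400x640x3 uint8, blue, green, red); there is no depth.
- camera_params(name): a dict with "camera_matrix" (3x3 intrinsics, pixels), "R" (3x3) and "t" (3): a world point X has camera coordinates R X + t; the wrist camera has in their place "mount" (4x4, takes a point from camera to tool coordinates, whose origin is the TCP and whose axes are the flange's). Camera axes: x right, y down, z forward; pixel columns grow to the right and rows downward; lengths in mm; the calibration is good to about 2 mm. A picture is of the moment at which its call begins: read the wrist's pose just before it. camera_params takes no time and is no camera call.
- job_done(): hands the job in; it is judged then, once.
The state is a dict: "time_s": time; "qpos": joint angles; "qvel": joint speeds; "effort": joint torques, N m; "ee_pos": TCP position; "ee_rot": TCP orientation; "force": force on the tool from outside, world axes, zero at the start; "torque": the same for the moment, N m; "gripper_width": finger opening in mm; "gripper_force": force on a finger pad.
Only numpy, scipy, OpenCV 4.12 (cv2) and the standard library are available. Lean on these libraries where they do the work, as an engineer would, in place of code of your own. Each camera call takes 0.05 s, during which the arm holds its last target. There are 200 camera calls.

## Working session

There is one attempt and no reset: what is moved stays moved. The work goes in short steps, Python scripts to look and compute and a tool call to move; the robot and the scene stay as the last step left them, time stands still between calls to the robot, and variables do not carry over. Pictures are saved under pics/ and viewed, at most 10 in all, crops included, and the job is handed in when it is done.

Besides the shell and the picture viewer there is one more tool, called after ">>>" by a JSON object that holds its "method" and its "body", one argument or row to a line. step_arm: Moves the arm, as the interface text tells. Its arguments: {"type":"object","properties":{"plan":{"type":"array","items":{"type":"array","items":{"type":"array","items":{"type":"number"}}}},"newtons":{"type":"number"}},"required":["plan"]}

```bash
mkdir -p pics; ls
python3 - <<'E'
from workcell import *
import cv2,numpy as np
print(state()['ee_pos'],state()['ee_rot'],nose_length() if callable(nose_length) else nose_length)
for n in("scene","top"):
    im=grab_frame(n);cv2.imwrite(f"pics/{n}0.png",im)
    p=camera_params(n);R=np.array(p['R']);t=np.array(p['t']);print(n,p['camera_matrix'],(-R.T@t).round(),R.round(3).tolist())
print(camera_params("wrist"))
E
```

```text
pics
[130.85103481 559.45022547 235.12855655] [-1.79901680e+02 -1.67237763e-03  1.66835661e+02] 22.0
scene [[370.12568896   0.         315.91601729]
 [  0.         370.12568896 205.26056248]
 [  0.           0.           1.        ]] [1042.  566.  621.] [[-0.68, 0.733, 0.02], [0.406, 0.4, -0.822], [-0.61, -0.551, -0.57]]
top [[374.41147928   0.         326.23470442]
 [  0.         374.41147928 203.67333205]
 [  0.           0.           1.        ]] [341.  57. 966.] [[0.014, -1.0, -0.016], [-0.985, -0.011, -0.172], [0.172, 0.018, -0.985]]
{'camera_matrix': array([[294.90753845,   0.        , 323.06218017],
       [  0.        , 294.90753845, 201.16593407],
       [  0.        ,   0.        ,   1.        ]]), 'mount': array([[ 5.18573851e-04, -9.62523152e-01, -2.71199029e-01,
         7.62869303e+01],
       [ 9.99999751e-01,  6.28939094e-04, -3.20040665e-04,
        -3.39914447e-01],
       [ 4.78614221e-04, -2.71198795e-01,  9.62523238e-01,
        -1.49233345e+02],
       [ 0.00000000e+00,  0.00000000e+00,  0.00000000e+00,
         1.00000000e+00]])}
```

View pics/scene0.png

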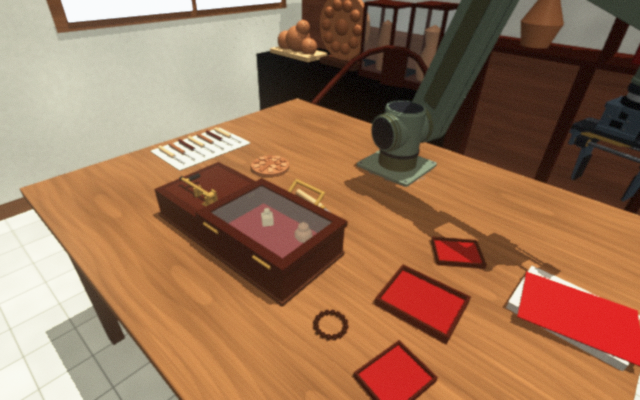

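View pics/top0.png

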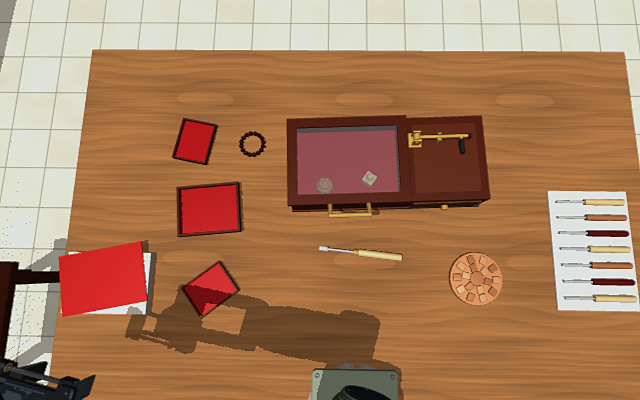

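The top view shows the case with its front towards the robot: pull bar near (350,214), stay pivot near (414,139) and knob near (462,145). The gourd is at (325,186), the seal at (370,178) and the largest tray at (210,209). I'll enlarge the case region.

```bash
cat > h.py <<'E'
import numpy as np,cv2
from workcell import *
def cam(n,st=None):
    p=camera_params(n);K=np.array(p['camera_matrix'])
    if n=='wrist':
        from scipy.spatial.transform import Rotation as Ro
        M=np.array(p['mount']);Rt=Ro.from_euler('xyz',st['ee_rot'],degrees=True).as_matrix()
        R=Rt@M[:3,:3];c=Rt@M[:3,3]+np.array(st['ee_pos']);return K,R,c
    R=np.array(p['R']);return K,R.T,-R.T@np.array(p['t'])
def ray(C,px,z):
    K,R,c=C;d=R@np.linalg.inv(K)@np.array([px[0],px[1],1.]);return c+d*(z-c[2])/d[2]
def proj(C,X):
    K,R,c=C;q=K@(R.T@(np.array(X)-c));return q[:2]/q[2]
def delta(tgt,dyaw=0):  # tool-frame cm to world TCP target
    s=state();y=np.radians(s['ee_rot'][2]);d=(np.array(tgt)-s['ee_pos'])/10
    return np.round([d[0]*np.cos(y)+d[1]*np.sin(y),d[0]*np.sin(y)-d[1]*np.cos(y),-d[2]],2)
E
python3 - <<'E'
from h import *
im=cv2.imread('pics/top0.png');C=cam('top')
cv2.imwrite('pics/c1.png',cv2.resize(im[105:225,275:500],None,fx=3.5,fy=3.5,interpolation=cv2.INTER_CUBIC))
h=cv2.cvtColor(im,cv2.COLOR_BGR2HSV)
for px,z in [((350,209),124),((414,139),114),((462,145),114),((325,186),60),((370,178),60),((252,144),6),((476,278),15),((360,254),9)]: print(px,ray(C,px,z).round())
m=((h[...,0]<8)|(h[...,0]>172))&(h[...,1]>200)&(h[...,2]>150)
m[:, :165]=0
n,l,s,ce=cv2.connectedComponentsWithStats(m.astype('u1'))
for i in range(1,n):
    if s[i,4]>300:
        r=cv2.minAreaRect(np.argwhere(l==i)[:,::-1].astype('f4'));b=np.array([ray(C,q,14) for q in cv2.boxPoints(r)])
        print(s[i],b.mean(0).round(),np.linalg.norm(b[0]-b[1]).round(),np.linalg.norm(b[1]-b[2]).round(),b[:,:2].round().tolist())
E
```

```text
(350, 209) [476.  18. 124.]
(414, 139) [ 647. -133.  114.]
(462, 145) [ 633. -246.  114.]
(325, 186) [543.  78.  60.]
(370, 178) [565. -34.  60.]
(252, 144) [668. 277.   6.]
(476, 278) [ 324. -299.   15.]
(360, 254) [379. -13.   9.]
[ 176  121   38   41 1046] [673. 429.  14.] 105.0 79.0 [[632.0, 476.0], [735.0, 458.0], [714.0, 382.0], [612.0, 402.0]]
[ 182  185   55   48 2351] [490. 378.  14.] 146.0 115.0 [[540.0, 459.0], [554.0, 314.0], [440.0, 298.0], [427.0, 440.0]]
```

View pics/c1.png

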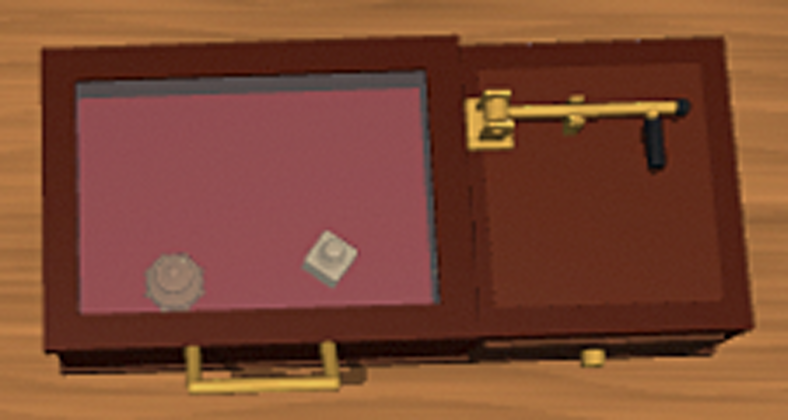

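Enlarged (3.5x, offset 275,105): the pull bar runs (190,387)–(338,383). The stay rod runs (497,112)–(683,107), with its knob (652,118)–(657,168). The gourd is at about (175,275).

Run:
```python
from h import *
C=cam('top')
P={k:ray(C,(275+u/3.5,105+v/3.5),z) for k,(u,v,z) in dict(pl=(190,387,124),pr=(338,383,124),piv=(497,112,114),tip=(683,107,114),k0=(652,118,114),k1=(657,168,114),FL=(45,352,106),BL=(42,48,106),BR=(458,38,106),dBR=(724,38,90),dFR=(752,330,90),gtop=(175,272,88),stop=(333,247,83)).items()}
for k,v in P.items(): print(k,v.round(1))
d=P['pl']-P['pr'];print('yaw pull',np.degrees(np.arctan2(-d[0],d[1])),np.linalg.norm(d))
d=P['piv']-P['tip'];print('yaw rod',np.degrees(np.arctan2(-d[0],d[1])),np.linalg.norm(d))
d=P['BL']-P['BR'];print('yaw lid',np.degrees(np.arctan2(-d[0],d[1])),np.linalg.norm(d))
# fit case pose: rigid 2D
case=dict(pl=(-138,45),pr=(-138,-45),tip=(45,-296),FL=(-108,145),BL=(105,145),BR=(105,-145),dBR=(105,-335),dFR=(-105,-335))
A=np.array([case[k] for k in case],float);B=np.array([P[k][:2] for k in case])
ca,cb=A.mean(0),B.mean(0);H=(A-ca).T@(B-cb);a=np.arctan2(H[0,1]-H[1,0],H[0,0]+H[1,1])
R=np.array([[np.cos(a),-np.sin(a)],[np.sin(a),np.cos(a)]]);t=cb-R@ca
print('yaw',np.degrees(a),'origin',t.round(1));print((B-(A@R.T+t)).round(1))
for n in('gtop','stop','k0','k1','piv','tip'): print(n,'case',(R.T@(P[n][:2]-t)).round(1))
for n,c in dict(pull=(-138,0),hinge=(105,0),piv=(45,-165)).items(): print(n,(R@c+t).round(1))
# pull arc
for th in np.linspace(0,1.37,8):
    q=R@np.array([105-243*np.cos(th)+34*np.sin(th),0])+t;print(round(th,2),q.round(1),round(90+243*np.sin(th)+34*np.cos(th),1))
```

```text
pl [460.2  65.3 124. ]
pr [463.9 -30.5 124. ]
piv [ 652.3 -140.4  114. ]
tip [ 656.9 -265.9  114. ]
k0 [ 649.  -244.7  114. ]
k1 [ 613.8 -246.3  114. ]
FL [485.1 162.4 106. ]
BL [699.2 171.4 106. ]
BR [ 708.7 -116.8  106. ]
dBR [ 716.9 -306.2   90. ]
dFR [ 508.4 -313.2   90. ]
gtop [544.9  77.   88. ]
stop [564.9 -31.9  83. ]
yaw pull 2.2487221040687895 95.8677639931785
yaw rod 2.100365498061808 125.6195372214198
yaw lid 1.8865047502849461 288.30797686303583
yaw 2.342276915734619 origin [599.3  24. ]
[[ 0.6  2. ]
 [ 0.6 -3.9]
 [ 0.5  4. ]
 [-0.4 -2. ]
 [ 0.9 -1.8]
 [-1.5 -0.2]
 [-1.   0.2]
 [ 0.3  1.8]]
gtop case [-52.3  55.2]
stop case [-36.7 -54.5]
k0 case [  38.6 -270.5]
k1 case [   3.4 -270.7]
piv case [  46.2 -166.4]
tip case [  45.7 -292. ]
pull [461.4  18.4]
hinge [704.2  28.3]
piv [ 651. -139.]
0.0 [461.4  18.4] 124.0
0.2 [472.7  18.8] 170.6
0.39 [492.8  19.7] 214.1
0.59 [520.9  20.8] 252.9
0.78 [556.1  22.3] 285.5
0.98 [596.9  23.9] 310.6
1.17 [641.8  25.8] 327.3
1.37 [689.1  27.7] 334.9
```

>>> {"method": "step_arm", "body": {
  "plan": [
    [[-11, -11.3, 0, 0.4, 1], [-22, -22.6, 0, 0.8, 1], [-33, -33.9, 0, 1.1, 1], [-44.5, -45.2, 2, 1.3, 1], [-44.5, -45.2, 4.5, 1.3, 1], [-44.5, -45.2, 4.5, 1.3, 1], [-44.5, -45.2, 4.5, 1.3, 1], [-44.5, -45.2, 4.5, 1.3, 1], [-44.5, -45.2, 4.5, 1.3, 1], [-44.5, -45.2, 4.5, 1.3, 1], [-44.5, -45.2, 4.5, 1.3, 1], [-44.5, -45.2, 4.5, 1.3, 1], [-44.5, -45.2, 4.5, 1.3, 0.6], [-44.5, -45.2, 4.5, 1.3, 0.6]]
  ],
  "newtons": 20
}}

```text
time_s: 1.85
ee_pos: [460.7, 19.7, 191.2]
ee_rot: [180.0, -0.0, 92.5]
force: [0.6, 0.3, 0.5]
gripper_width: 73.8
gripper_force: 0.0
```

Run:
```python
from h import *
s=state();print(s['ee_pos'],s['ee_rot'],s['time_s'],s['gripper_width'])
im=grab_frame('wrist');C=cam('wrist',s)
for X in [(460.2,65.3,124),(463.9,-30.5,124)]:
    q=proj(C,X);print(q); cv2.circle(im,tuple(int(v) for v in q),4,(255,0,0),1)
cv2.imwrite('pics/w1.png',im);print(delta([461.4,18.4,127]))
```

```text
[460.74599142  19.6928076  191.16779133] [ 1.79988409e+02 -1.80729559e-02  9.24757543e+01] 1.85 73.8118260954134
[324.67859493 161.27669064]
[323.90795219 277.71577595]
[-0.12  0.05  6.42]
```

View pics/w1.png

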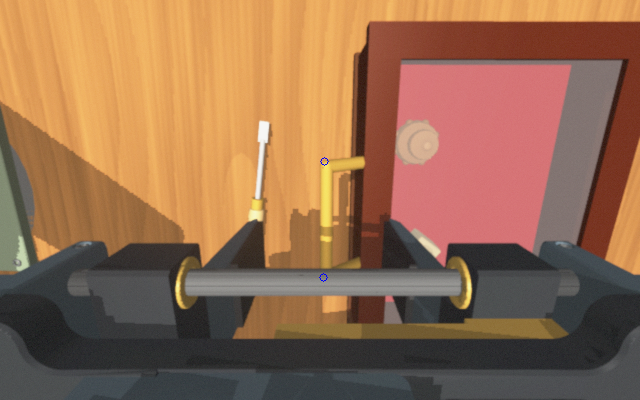

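The wrist view agrees: the bar lies at column 326, midway between the fingers, and the gourd is at (415,142). I'll descend with a narrow opening and close.

>>> {"method": "step_arm", "body": {
  "plan": [
    [[0, 0.1, 0, 0, 0.26], [0, 0.1, 0, 0, 0.26], [0, 0.1, 1, 0, 0.26], [0, 0.1, 3, 0, 0.26], [0, 0.1, 5, 0, 0.26], [0, 0.1, 6.3, 0, 0.26], [0, 0.1, 6.3, 0, 0.26], [0, 0.1, 6.3, 0, 0], [0, 0.1, 6.3, 0, 0], [0, 0.1, 6.3, 0, 0], [0, 0.1, 6.3, 0, 0]]
  ],
  "newtons": 25
}}

```text
time_s: 3.28
ee_pos: [463.0, 18.5, 128.5]
ee_rot: [179.9, -0.0, 92.4]
force: [1.2, 0.4, 2.0]
gripper_width: 9.3
gripper_force: 25.0
```

>>> {"method": "step_arm", "body": {
  "plan": [
    [[0, 0.2, -1.2, 0, 0], [0, 0.46, -2.41, 0, 0], [0, 1.16, -4.76, 0, 0], [0, 2.09, -7.03, 0, 0], [0, 3.24, -9.19, 0, 0], [0, 4.6, -11.23, 0, 0], [0, 6.16, -13.13, 0, 0], [0, 7.9, -14.85, 0, 0], [0, 9.81, -16.4, 0, 0], [0, 11.85, -17.74, 0, 0], [0, 14.03, -18.89, 0, 0], [0, 16.31, -19.8, 0, 0], [0, 18.66, -20.48, 0, 0], [0, 21.08, -20.92, 0, 0], [0, 22.05, -21.04, 0, 0], [0, 22.78, -21.09, 0, 0], [0, 22.78, -21.09, 0, 0], [0, 22.78, -21.09, 0, 0]]
  ]
}}

```text
time_s: 5.52
ee_pos: [689.2, 27.8, 341.3]
ee_rot: [179.9, -0.0, 92.4]
force: [-0.1, -0.5, 5.4]
gripper_width: 9.6
gripper_force: 25.0
```

Run:
```python
from h import *
s=state();print(s['ee_pos'],s['force'],s['gripper_width'],s['gripper_force'])
cv2.imwrite('pics/s2.png',grab_frame('scene'))
```

```text
[689.22282119  27.8477028  341.32521817] [-0.06678322 -0.5052477   5.4212579 ] 9.553377028097083 25.002002120018005
```

View pics/s2.png

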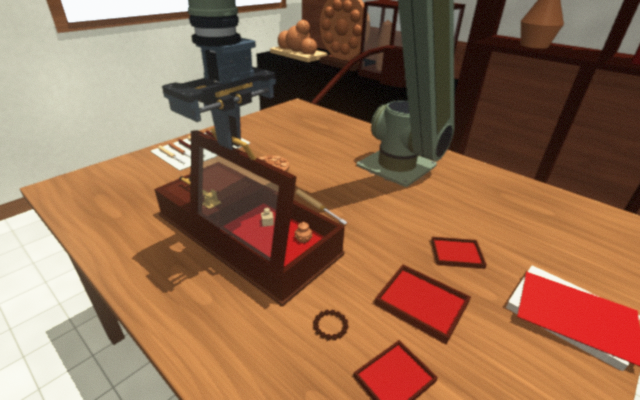

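Both the lid and its pull are up: the raised frame stands at (200–295, 135–280), and the TCP x of 689 puts the lid at about 1.37 rad. I'll release and go above the knob.

>>> {"method": "step_arm", "body": {
  "plan": [
    [[0, 0, 0, 0, 0.25], [0, 0, 0, 0, 0.25], [0, 0, 0, 0, 0.25], [0, 0, -3, 0, 0.25], [0, 0, -9, 0, 0.3], [-5, -1.5, -9, -0.18, 0.4], [-10, -3, -9, -0.36, 0.4], [-15, -4.5, -9, -0.54, 0.4], [-20, -6, -9, -0.72, 0.4], [-27, -7.7, -9, -0.9, 0.4], [-27, -7.7, -9, -1.08, 0.4], [-27, -7.7, -6, -1.26, 0.4], [-27, -7.7, -1, -1.44, 0.4], [-27, -7.7, 4, -1.57, 0.4], [-27, -7.7, 9, -1.57, 0.4], [-27, -7.7, 14, -1.57, 0.4], [-27, -7.7, 14, -1.57, 0.4], [-27, -7.7, 14, -1.57, 0.4]]
  ]
}}

```text
time_s: 7.82
ee_pos: [625.2, -245.6, 201.0]
ee_rot: [-179.9, 0.2, -177.7]
force: [0.0, -0.5, 0.6]
gripper_width: 36.6
gripper_force: 0.0
```

Run:
```python
from h import *
s=state();print(s['ee_pos'],s['ee_rot'],s['force'])
im=grab_frame('wrist');C=cam('wrist',s)
for X in [(649,-244.7,114),(613.8,-246.3,114),(651,-139,114)]:
    q=proj(C,X);print(q); cv2.circle(im,tuple(int(v) for v in q),4,(255,0,0),1)
im2=grab_frame('scene')[100:300,130:370]
cv2.imwrite('pics/w2.png',np.hstack([cv2.resize(im,(480,300)),cv2.resize(im2,(320,300))]));print(delta([623.3,-245.3,117]))
```

```text
[ 625.20519905 -245.57383712  200.96363762] [-1.79925992e+02  1.71334619e-01 -1.77694095e+02] [ 0.02175757 -0.50702148  0.56045248]
[323.64502781 238.41920193]
[323.47015991 199.0729838 ]
[445.18227998 245.23664093]
[0.22 0.05 8.49]
```

View pics/w2.png

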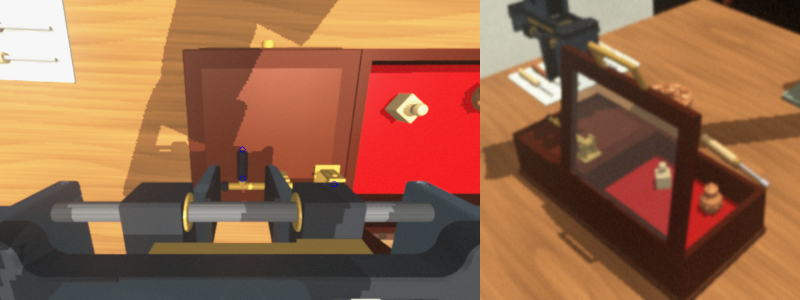

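The lid stays up, and the knob at (242,163) lies midway between the fingers. I'll grip it.

>>> {"method": "step_arm", "body": {
  "plan": [
    [[0.3, 0.05, 3, 0, 0.4], [0.3, 0.05, 6, 0, 0.4], [0.3, 0.05, 8.4, 0, 0.4], [0.3, 0.05, 8.4, 0, 0.4], [0.3, 0.05, 8.4, 0, 0], [0.3, 0.05, 8.4, 0, 0], [0.3, 0.05, 8.4, 0, 0], [0.3, 0.05, 8.4, 0, 0], [0.3, 0.05, 8.4, 0, 0]]
  ],
  "newtons": 12
}}

```text
time_s: 9.05
ee_pos: [621.9, -246.2, 116.2]
ee_rot: [-179.8, 0.2, -177.7]
force: [0.5, -5.4, 5.4]
gripper_width: 11.7
gripper_force: 12.0
```

>>> {"method": "step_arm", "body": {
  "plan": [
    [[0, 0.1, -1.57, 0, 0], [0, 0.47, -3.1, 0, 0], [0, 1.05, -4.57, 0, 0], [0, 1.83, -5.93, 0, 0], [0, 2.82, -7.16, 0, 0], [0, 3.97, -8.22, 0, 0], [0, 5.28, -9.11, 0, 0], [0, 6.7, -9.79, 0, 0], [0, 8.2, -10.24, 0, 0], [0, 9.76, -10.47, 0, 0], [0, 10.81, -10.5, 0, 0], [0, 11.85, -10.41, 0, 0], [0, 12.6, -10.27, 0, 0], [0, 12.6, -10.27, 0, 0], [0, 12.6, -10.27, 0, 0]]
  ]
}}

```text
time_s: 10.92
ee_pos: [616.4, -118.1, 217.8]
ee_rot: [179.9, 0.1, -177.7]
force: [0.4, 1.4, 5.6]
gripper_width: 11.5
gripper_force: 12.0
```

>>> {"method": "step_arm", "body": {
  "plan": [
    [[0, 0, 0, 0, 0.35], [0, 0, 0, 0, 0.35], [0, 0, 0, 0, 0.35], [0, 0, 0, 0, 0.35], [3, 0, 0, 0, 0.35], [7, 0, 0, 0, 0.35], [7, 0, -4, 0, 0.5], [7, 8, -4, 0, 0.6], [7, 14, -2, 0, 0.65], [7, 19.5, 0, 0, 0.65], [7, 19.5, 0, 0, 0.65], [7, 19.5, 4, 0, 0.65], [7, 19.5, 4, 0, 0.65], [7, 19.5, 4, 0, 0.65]]
  ]
}}

```text
time_s: 12.68
ee_pos: [539.1, 72.5, 178.7]
ee_rot: [-180.0, 0.1, -177.8]
force: [-0.1, 0.1, 0.4]
gripper_width: 59.3
gripper_force: 0.0
```

Run:
```python
from h import *
s=state();print(s['ee_pos'],s['ee_rot'],s['force'])
im=grab_frame('wrist');C=cam('wrist',s)
q=proj(C,(544.9,77,88));print(q); cv2.circle(im,tuple(int(v) for v in q),4,(255,0,0),1)
im2=grab_frame('scene')[100:300,130:370]
cv2.imwrite('pics/w3.png',np.hstack([cv2.resize(im,(440,275)),cv2.resize(im2,(360,275))]));cv2.imwrite('pics/w3f.png',im)
print(delta([545,77,64]))
```

```text
[539.06327023  72.51244506 178.7330856 ] [-1.79998636e+02  9.96810304e-02 -1.77753848e+02] [-0.11159578  0.06331921  0.44216188]
[328.58391001 217.59502451]
[-0.59  0.41 11.52]
```

View pics/w3.png

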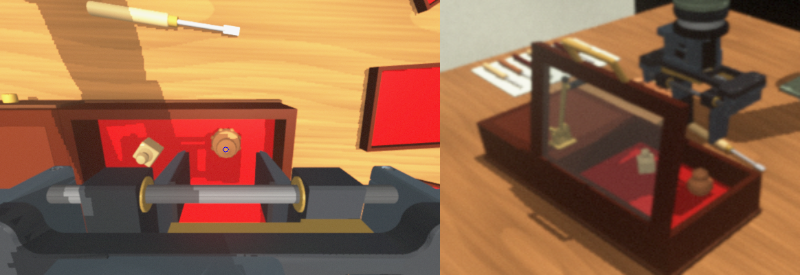

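The stay stands and the lid is up. The gourd is at (225,143) in the half-scale wrist view, near the prediction. A quick colour measure will refine it.

Run:
```python
from h import *
im=cv2.imread('pics/w3f.png');h=cv2.cvtColor(im,cv2.COLOR_BGR2HSV)
from workcell import state
s=state();C=cam('wrist',s)
m=((h[...,0]>5)&(h[...,0]<25)&(h[...,1]<190)&(h[...,2]>70)).astype('u1');m[:165]=0;m[245:]=0;m[:,:290]=0;m[:,:]*= (np.arange(640)<370)[None,:].astype('u1')
n,l,st,ce=cv2.connectedComponentsWithStats(m);i=1+st[1:,4].argmax();print(st[i],ce[i])
x,y,w,hh=st[i,:4]
a,b=ray(C,(x,ce[i][1]),53),ray(C,(x+w,ce[i][1]),53);print(a.round(1),b.round(1),'front edge',ray(C,(ce[i][0],y),53).round(1))
print('top px plane', ray(C,ce[i],65).round(1), ray(C,(ce[i][0],y+hh),80).round(1))
```

```text
[ 307  187   44   43 1475] [328.30847458 207.36      ]
[547.8  56.8  53. ] [546.1  99.7  53. ] front edge [526.6  76.7  53. ]
top px plane [543.3  77.2  65. ] [560.   77.7  80. ]
```

>>> {"method": "step_arm", "body": {
  "plan": [
    [[-0.76, 0.52, 0, 0, 0.65], [-0.76, 0.52, 3, 0, 0.65], [-0.76, 0.52, 6, 0, 0.65], [-0.76, 0.52, 9, 0, 0.65], [-0.76, 0.52, 11.4, 0, 0.65], [-0.76, 0.52, 11.4, 0, 0.65], [-0.76, 0.52, 11.4, 0, 0.65], [-0.76, 0.52, 11.4, 0, 0.3], [-0.76, 0.52, 11.4, 0, 0.3], [-0.76, 0.52, 11.4, 0, 0.3], [-0.76, 0.52, 11.4, 0, 0.3], [-0.76, 0.52, 11.4, 0, 0.3]]
  ],
  "newtons": 10
}}

```text
time_s: 14.28
ee_pos: [546.0, 78.7, 64.3]
ee_rot: [180.0, 0.1, -177.7]
force: [-0.1, 0.6, 5.5]
gripper_width: 40.4
gripper_force: 10.0
```

>>> {"method": "step_arm", "body": {
  "plan": [
    [[0, 0, 0, 0, 0.3], [0, 0, -1, 0, 0.3], [0, 0, -3, 0, 0.3], [0, 0, -6, 0, 0.3], [0, 0, -9, 0, 0.3], [0, 0, -12, 0, 0.3], [0, 0, -12, 0, 0.3], [1, 3, -12, 0, 0.3], [1.5, 7, -12, 0, 0.3], [2, 11, -12, 0, 0.3], [2.5, 15, -12, 0, 0.3], [3, 19, -12, 0, 0.3], [3.5, 23, -12, 0, 0.3], [4, 26, -12, 0, 0.3], [4.4, 29, -12, 0, 0.3], [4.4, 30.1, -12, 0, 0.3], [4.4, 30.1, -12, 0, 0.3], [4.4, 30.1, -12, 0, 0.3]]
  ],
  "newtons": 14
}}

```text
time_s: 16.52
ee_pos: [489.6, 376.5, 183.2]
ee_rot: [-179.9, -0.0, -177.7]
force: [-0.3, 0.8, -0.4]
gripper_width: 40.1
gripper_force: 14.0
```

Run:
```python
from h import *
s=state();print(s['ee_pos'],s['ee_rot'],s['force'],s['gripper_width'])
im=grab_frame('wrist');im2=grab_frame('scene')
cv2.imwrite('pics/w4.png',np.hstack([cv2.resize(im,(400,250)),cv2.resize(im2[100:350,150:550],(400,250))]))
C=cam('top')
for q in [(182,187),(238,184),(240,231),(180,234)]: print(ray(C,q,8).round(), end=' ')
```

```text
[489.60256288 376.48966562 183.1711011 ] [-1.79942252e+02 -3.90884346e-02 -1.77740182e+02] [-0.28791156  0.82786297 -0.38348416] 40.1275184752663
[548. 455.   8.] [558. 308.   8.] [434. 296.   8.] [424. 450.   8.]
```

View pics/w4.png

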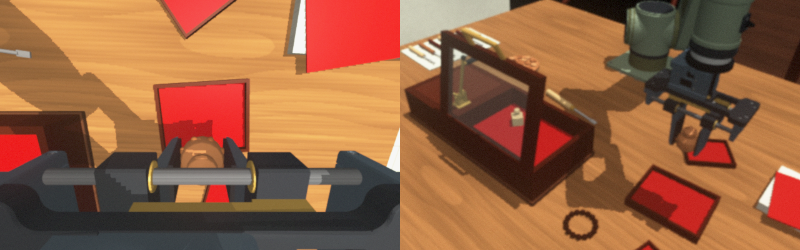

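The gourd is held at (200,150) over the large tray's middle, with lid and stay unchanged. I'll lower it.

>>> {"method": "step_arm", "body": {
  "plan": [
    [[0, 0, 3, 0, 0.3], [0, 0, 6, 0, 0.3], [0, 0, 9, 0, 0.3], [0, 0, 12, 0, 0.3], [0, 0, 13.5, 0, 0.3], [0, 0, 14.2, 0, 0.3], [0, 0, 14.6, 0, 0.3], [0, 0, 14.7, 0, 0.3], [0, 0, 14.7, 0, 0.3], [0, 0, 14.7, 0, 0.3]]
  ]
}}

```text
time_s: 17.88
ee_pos: [489.7, 377.9, 37.1]
ee_rot: [180.0, 0.0, -177.7]
force: [1.0, -0.2, -0.1]
gripper_width: 40.5
gripper_force: 14.0
```

>>> {"method": "step_arm", "body": {
  "plan": [
    [[0, 0, 0.1, 0, 0.3], [0, 0, 0.2, 0, 0.3], [0, 0, 0.27, 0, 0.3], [0, 0, 0.27, 0, 0.3], [0, 0, 0.27, 0, 0.3]]
  ]
}}

```text
time_s: 18.5
ee_pos: [489.5, 377.7, 34.3]
ee_rot: [180.0, 0.0, -177.7]
force: [-2.4, -1.8, 5.4]
gripper_width: 40.7
gripper_force: 14.0
```

>>> {"method": "step_arm", "body": {
  "plan": [
    [[0, 0, 0, 0, 0.47], [0, 0, 0, 0, 0.5], [0, 0, 0, 0, 0.6], [0, 0, 0, 0, 0.65], [0, 0, 0, 0, 0.65], [0, 0, -2, 0, 0.65], [0, 0, -5, 0, 0.65], [0, 0, -9, 0, 0.65], [0, 0, -13, 0, 0.65], [6, 0, -16, 0, 0.65], [12, 0, -20, 0, 0.65], [12, 0, -20, 0, 0.65], [12, 0, -20, 0, 0.65]]
  ]
}}

```text
time_s: 20.12
ee_pos: [369.7, 373.1, 234.4]
ee_rot: [179.9, 0.1, -177.6]
force: [-0.7, -0.4, -1.0]
gripper_width: 59.3
gripper_force: 0.0
```

Run:
```python
from h import *
s=state();print(s['time_s'],s['ee_pos'],s['force'])
im=grab_frame('scene');im2=grab_frame('top')
cv2.imwrite('pics/s5.png',np.hstack([cv2.resize(im[80:350,130:530],(400,270)),cv2.resize(im2[80:330,150:520],(400,270))]))
```

```text
20.125 [369.65240229 373.08344813 234.40530066] [-0.69732355 -0.44078254 -0.95281761]
```

View pics/s5.png

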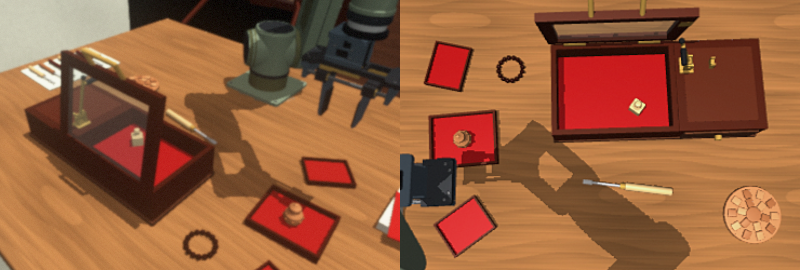

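The gourd stands upright mid-tray at (293,213), the lid is up, and the stay is raised at (684,55) in the top half. The bystanders have not moved.

```bash
python3 -c "from workcell import *;print(job_done())"
```

```text
the job is handed in; nothing more can be done
None
```

The job is handed in: the lid is raised to about 1.37 rad, the stay is over past upright beneath it, and the gourd stands upright on the large tray's felt, with the bystanders and tray unmoved in the last pictures (about 20 s used).

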